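# Load new grip pads in a clamp bed held by a star nut

### The job

The clamp bed is to get its new grip pads. Unscrew the black star nut right off its stud, lift off the keeper bar it holds, and leave both lying in the grey parts tray, the bar flat on the tray's floor with its rib up; then put every new pad from the rubber mat into a pocket of its own, ribbed face up, and press each one down until it is fully home. Leave the spanner, the oil bottle and the end stop where they are.

Things in the scene. Friction and masses are not known exactly. Their poses are not given: they have to be found in the camera images.
- bed: Clamp bed, an aluminium block fixed to the table, 90 mm (its x) by 280 mm (its y, from -130 to +150) and 34 mm high. Origin on the table, between the middle pocket and the one nearest the stud: pockets lie at y = -90, -20 and +50, the threaded stud at y = +120, all at x = 0. z up.
- stud_top (a point): Top of the steel stud (29 mm over its coarse thread), 42 mm above the bed's top face, upright. Right-hand thread, pitch 10 mm: counter-clockwise seen from above unscrews. Same axes as the bed.
- pocket0 (a point): Centre of the mouth of a pocket, on the bed's top face (34 mm above the table); opening 46 mm (bed x) by 60 mm (bed y). 8 to 10 mm down is a white seat plate that slides stiffly (about 7 N) to its stop 18 mm down and stays where it is pushed. All pockets are covered by the keeper bar at the start.
- pocket1 (a point): The same for the middle pocket.
- pocket2 (a point): The same for the pocket nearest the stud.
- nut_mid (a point): Black star nut, a cap closed at the top, 56 mm high, 120 g; upper 22 mm is the grip, 50 mm diameter, skirt about 45 mm. Point at its centre, 28 mm above its underside; z along its axis to the closed top. It starts screwed on loosely, its underside on the keeper bar, climbs 10 mm a turn, and the thread lets go after about 2 turns (1.8 to 2.2); then it lifts straight off the stud.
- bar_rib (a point): Steel keeper bar 250 (its y) x 42 x 12 mm, 0.4 kg, flat on the bed, a hole at its +y end round the stud. Point: centre of the black lifting rib that stands across the bar at its centre of mass, 12 mm (y) x 34 mm (x) x 40 mm high on the bar's top; 32 mm above the bar's underside. From it the bar reaches 113 mm to -y, 137 mm to +y. It must rise 45 mm to clear the stud.
- tray: Grey open parts tray fixed to the table, outside 300 mm (its x) by 150 mm (its y) by 24 mm high, walls and floor 5 mm. Origin under its centre.
- mat: Black rubber mat fixed to the table, 320 by 170 by 2 mm, on which the new pads lie. Origin under its centre. Tray and mat may change sides.
- pad0_mid (a point): Grey grip pad, block 40 mm (its x) by 54 mm (its y) by 34 mm high, 120 g, ribbed top face up. Point at its centre, half-way up. Two or three pads are present, the rest absent. Its 54 mm side goes along the bed's y; the two ways round are alike. Set in a pocket it stands 24 to 26 mm above the bed, pressed home 16 mm above it (its centre 1 mm below the bed's top face).
- pad1_mid (a point): Grey grip pad, block 40 mm (its x) by 54 mm (its y) by 34 mm high, 120 g, ribbed top face up. Point at its centre, half-way up. Two or three pads are present, the rest absent. Its 54 mm side goes along the bed's y; the two ways round are alike. Set in a pocket it stands 24 to 26 mm above the bed, pressed home 16 mm above it (its centre 1 mm below the bed's top face).
- pad2_mid (a point): Grey grip pad, block 40 mm (its x) by 54 mm (its y) by 34 mm high, 120 g, ribbed top face up. Point at its centre, half-way up. Two or three pads are present, the rest absent. Its 54 mm side goes along the bed's y; the two ways round are alike. Set in a pocket it stands 24 to 26 mm above the bed, pressed home 16 mm above it (its centre 1 mm below the bed's top face).
- spanner: Open-ended spanner, 170 mm, lying on the table beyond the bed. Bystander; origin at its middle, on the table.
- oil: White oil bottle, 52 mm diameter, 120 mm high, standing beyond the bed. Bystander; origin under its centre.
- stop: Steel end stop with a small knob, about 60 by 110 by 70 mm, standing beyond the bed. Bystander; origin under its block.
Not all that is in view belongs to the job. What is shaped like the part that bears pad2_mid but turquoise is not meant.

How it is judged:
By the outcome, as a careful person would: the job done as asked, in the order asked, and still so for the second after the job is handed in, with the robot touching nothing.
Of pad0, pad1, pad2 only 2 to 3 are there at a start; the rules pass over those that are not, and their reading is None.
At some moment in a run one of pad0, pad1, pad2 may be knocked a few centimetres aside while the robot is not near it.
Once in a run the grip may slacken for a moment while it holds something.
It also fails if it takes over 210 s, if anything falls off the work surface, if the arm or the gripper's body presses on something with over 40 N, if the wrist force passes 120 N, or if a joint passes its speed limit or range.

### The arm

A 6-joint arm with a two-finger parallel gripper is mounted at the origin on the work surface. World frame = base frame: x ahead of the robot, y to its left, z up, the work surface at z = 0. Lengths are in m, angles in rad, forces in N, time in s.
With the tool pointing down it reaches from about 0.35 to 0.975 m from the base axis. Payload 4.9 kg.
Tool frame: the origin (TCP) lies on the front face of the gripper's body, between the roots of the fingers; the fingertips stand ctrl.tip_extent ahead of it and the grasp point (between the pads) lies 54 mm ahead of it (ctrl.tip_extent is the distance from the TCP to the fingertips, in m); z points along the fingers, y is the line along which they close (so a half turn about z gives the same grasp; the last joint's range is limited). The gripper opens to 85 mm and grips with 20 to 120 N. Pads are 22 mm wide; open, the fingers measure 114 mm over their backs; the gripper's body (76 mm by 85 mm) begins 54 mm behind the grasp point. The pads swing forward as they close: fully open they stand 13 mm farther back than shut.
Start: joints at [-1.422, 0.053, 1.613, -0, 1.476, -0.119], TCP at [0.165, -0.603, 0.304] pointing down, gripper open.
Joint ranges: [-3.01, 3.01], [-1.01, 2.22], [0.06, 2.58], [-1.02, 4.17], [0.09, 2.62], [-3.14, 3.14]. Speed limits (rad/s): [2.57, 2.57, 3.14, 3.14, 3.14, 3.14].

### API

Orientations are given as a rotation vector (axis times angle).
In Python, from station import ctrl gives the robot as it stands.
- The arm moves only by the tool apply_moves, never from a script. Its argument "rows" is one flat list of numbers, 6 for each row, row after row: the shift along the tool's x, y, z normalised to -1 to 1, where 1 is 0.6 m, then the turn, a rotation vector about the tool's x, y, z normalised to -1 to 1, where 1 is 90 degrees. A call has 1 to 20 rows; each row is the pose to reach, as a shift and turn from the pose commanded when the call began, along the tool's axes at that moment; what a row does not reach only later rows make up. A row lasts 1/10 s, in which the tool goes at most 50 mm and 8.59 degrees, less where a joint would pass 70% of its speed; a pose out of reach is approached as far as the arm can. A call with a number of a shift or a turn outside -1 to 1 is refused whole. A call with a gripper value outside its range is refused whole. "grip" is the opening, from 0 (shut) to 1 (fully open), set as the call begins (left out, the last holds). The fingers move at their own pace and stop on an object; "grip_force" is the grip in N (left out, the last holds). Time passes only in rows, so rows that repeat a pose let the fingers close. It gives the time, the measured TCP pose, the force, the opening and the grip force at its end, in the units of the state.
- ctrl.get_obs(): the state, without advancing time (a new reading comes with each control period).
- ctrl.get_image(name): name is "scene" or "top" or "wrist"; returns (picture, depth): 384x512x3 uint8, blue, green, red; 384x512 float32, m along the optical axis (not along the pixel's ray), 0 where there is no reading.
- ctrl.camera_model(name): a dict with "mtx" (3x3 intrinsics, pixels), "k1" (the pictures are not rectified: a ray, as slopes to the right and down, at radius r is drawn at 1 + k1 r^2 times it, then the intrinsics apply), "R" (3x3) and "t" (3): a world point X has camera coordinates R X + t; the wrist camera has in their place "tool_from_camera" (4x4, takes a point from camera to tool coordinates, whose origin is the TCP and whose axes are the flange's). Camera axes: x right, y down, z forward; pixel columns grow to the right and rows downward; lengths in m; the calibration is good to about 2 mm. A picture is of the moment at which its call begins: read the wrist's pose just before it. camera_model takes no time and is no camera call.
- ctrl.finish_job(): hands the job in; it is judged then, once.
The state is a dict: "t": time; "q": joint angles; "dq": joint speeds; "effort": joint torques, N m; "tool_pos": TCP position; "tool_rot": TCP orientation; "contact_force": force on the tool from outside, world axes, zero at the start; "wrist_torque": the same for the moment, N m; "opening": finger opening in m; "grip_force": force on a finger pad.
Only numpy, scipy, OpenCV 4.12 (cv2) and the standard library are available. Lean on these libraries where they do the work, as an engineer would, in place of code of your own. Each camera call takes 0.05 s, during which the arm holds its last target. There are 200 camera calls.

## Working session

There is one attempt and no reset: what is moved stays moved. The work goes in short steps, Python scripts to look and compute and a tool call to move; the robot and the scene stay as the last step left them, time stands still between calls to the robot, and variables do not carry over. Pictures are saved under pics/ and viewed, at most 14 in all, crops included, and the job is handed in when it is done.

Besides the shell and the picture viewer there is one more tool, called after "Request:" as name(argument=value, ...) on one line, values as JSON. apply_moves: Moves the arm, as the interface text tells. Its arguments: {"type":"object","properties":{"rows":{"type":"array","items":{"type":"number"}},"grip":{"type":"number"},"grip_force":{"type":"number"}},"required":["rows"]}

```bash
ls; mkdir -p pics; cat > h.py <<'E'
import numpy as np, cv2
from scipy.spatial.transform import Rotation as R
from station import ctrl
def snap(name,fn=None):
    o=ctrl.get_obs(); im,d=ctrl.get_image(name); m=ctrl.camera_model(name)
    if fn: cv2.imwrite('pics/'+fn,im)
    np.savez('/tmp/'+name+'.npz',im=im,d=d)
    return im,d,m,o
def cloud(d,m,o):
    h,w=d.shape; u,v=np.meshgrid(np.arange(w),np.arange(h))
    K=m['mtx']; x=(u-K[0,2])/K[0,0]; y=(v-K[1,2])/K[1,1]
    rx,ry=x.copy(),y.copy()
    for _ in range(8):
        s=1+m['k1']*(rx**2+ry**2); rx=x/s; ry=y/s
    P=np.stack([rx*d,ry*d,d],-1)
    if 'tool_from_camera' in m:
        T=np.array(m['tool_from_camera']); P=P@T[:3,:3].T+T[:3,3]
        P=P@R.from_rotvec(o['tool_rot']).as_matrix().T+np.array(o['tool_pos'])
    else: P=(P-np.array(m['t']))@np.array(m['R'])
    P[d==0]=np.nan
    return P
E
python3 - <<'E'
from h import *
for n in('scene','top'):
    im,d,m,o=snap(n,n+'0.png'); P=cloud(d,m,o); np.save('/tmp/P'+n,P)
print(o,ctrl.tip_extent); print(m)
a=cv2.imread('pics/top0.png'); 
E
```

```text
pics
{'t': 0.05, 'q': array([-1.42199390e+00,  5.33373733e-02,  1.61424247e+00, -8.95576866e-06,
        1.47601010e+00, -1.19016076e-01]), 'dq': array([ 0.00099199, -0.00069676, -0.00088594,  0.00170756,  0.00155124,
       -0.0030461 ]), 'effort': array([-1.68878389e-03, -3.95178258e+01, -3.71658468e+01, -2.44725079e-04,
        4.04179606e-03, -9.59991041e-06]), 'tool_pos': array([ 0.16531299, -0.60226418,  0.30270574]), 'tool_rot': array([-3.11148846e+00, -4.19166902e-01,  6.06860158e-05]), 'contact_force': array([-0.86208391,  1.19885322,  0.86948509]), 'wrist_torque': array([ 0.01623902,  0.03079693, -0.01485832]), 'grip_force': 0.0, 'opening': 0.08558674247926758} 0.0726
{'mtx': array([[400.88659371,   0.        , 255.93948653],
       [  0.        , 400.88659371, 190.31038139],
       [  0.        ,   0.        ,   1.        ]]), 'k1': 0.01232915286462527, 'R': array([[ 0.02751335, -0.99959655, -0.00705347],
       [-0.98763458, -0.02609329, -0.1545868 ],
       [ 0.15434039,  0.01121945, -0.98795403]]), 't': array([-0.08999517,  0.52053123,  1.0586061 ])}
```

View pics/top0.png

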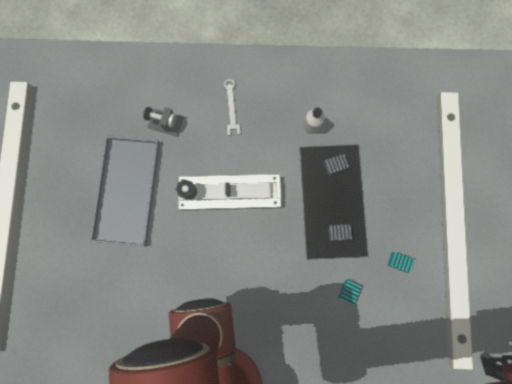

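View pics/scene0.png

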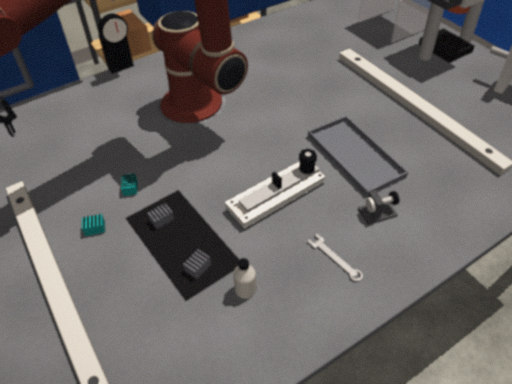

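The top view shows the nut at (187,189), the rib at (228,189), the tray at (128,190), and two grey pads on the mat at (336,163) and (341,232). The lookalikes at (401,262) and (351,291) are turquoise and off the mat, so they are not meant.

```bash
cat > m.py <<'E'
from h import *
def rect(P,mask):
    p=P[mask]; p=p[~np.isnan(p[:,0])]
    (c,s,a)=cv2.minAreaRect((p[:,:2]*1000).astype(np.float32))
    return np.round(c,1),np.round(s,1),round(a,1),np.round(np.percentile(p[:,2],[5,50,95])*1000,1),len(p)
E
python3 - <<'E'
from m import *
P=np.load('/tmp/Ptop.npy'); im=cv2.imread('pics/top0.png')
def box(u0,u1,v0,v1):
    b=np.zeros(P.shape[:2],bool); b[v0:v1,u0:u1]=1; return b
z=P[...,2]
print('table z',np.nanmedian(z[300:370,20:60]), np.nanmedian(z[100:120,60:80]))
print('bed',rect(P,box(170,290,165,220)&(z>.025)&(z<.04)))
print('bar',rect(P,box(170,290,165,220)&(z>.041)&(z<.05)))
print('rib',rect(P,box(215,245,170,210)&(z>.075)))
print('nut',rect(P,box(170,205,170,210)&(z>.09)))
print('nut zmax',np.nanmax(z[box(170,205,170,210)]))
g=im.sum(2)
print('tray',rect(P,box(85,170,130,255)&(z>.012)&(z<.035)))
for b in((318,355,145,180),(322,360,215,250)): print('pad',rect(P,box(*b)&(z>.028)))
print('mat',rect(P,box(290,375,140,265)&(g<120)&(z<.012)))
for b in((150,190,95,135),(300,330,100,140),(220,245,70,140)): print('byst',rect(P,box(*b)&(z>.005)))
E
```

```text
table z -0.00068121482414435 -0.0007055918180049637
bed (array([ 5.19e+02, -5.00e-01]), array([ 91.1, 280.5]), 2.9, array([28.9, 33.3, 36.9]), 1732)
bar (array([518.4,  12.2]), array([ 42.6, 248.9]), 2.8, array([42. , 45.3, 48.4]), 1072)
rib (array([517.6,  -0. ]), array([31.7, 10.7]), 1.8, array([76.8, 84.8, 87.9]), 60)
nut (array([513.4, 108.3]), array([46.2, 45.9]), 29.7, array([ 97.6, 101.3, 104.9]), 274)
nut zmax 0.10772819806579742
tray (array([533.9, 278.3]), array([177.8, 334.4]), 85.7, array([13.5, 21.6, 26.1]), 850)
pad (array([ 605.2, -297.3]), array([40.3, 57.2]), 20.8, array([31.6, 35.4, 39.1]), 299)
pad (array([ 415.7, -306.8]), array([40.1, 56.7]), 5.2, array([32.4, 35.8, 38.7]), 314)Traceback (most recent call last):
  File "<stdin>", line 15, in <module>
  File "m.py", line 5, in rect
    return np.round(c,1),np.round(s,1),round(a,1),np.round(np.percentile(p[:,2],[5,50,95])*1000,1),len(p)
                                                           ~~~~~~~~~~~~~^^^^^^^^^^^^^^^^^^
    return _quantile_unchecked(
        a, q, axis, out, overwrite_input, method, keepdims, weights)
    return _ureduce(a,
                    func=_quantile_ureduce_func,
    ...<5 lines>...
                    overwrite_input=overwrite_input,
                    method=method)
    r = func(a, **kwargs)
    result = _quantile(arr,
                       quantiles=q,
    ...<2 lines>...
                       out=out,
                       weights=wgt)
    slices_having_nans = np.isnan(arr[-1, ...])
                                  ~~~^^^^^^^^^
IndexError: index -1 is out of bounds for axis 0 with size 0
```

```bash
python3 - <<'E'
from h import *
a=cv2.imread('pics/top0.png')
cv2.imwrite('pics/c1.png',np.hstack([cv2.resize(a[130:270,295:415],None,fx=3,fy=3),cv2.resize(a[130:270,170:300],None,fx=3,fy=3)]))
E
```

```text
(no output)
```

View pics/c1.png

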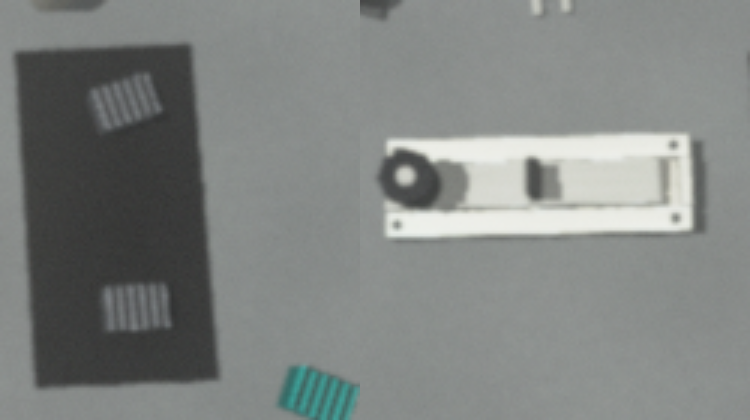

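Two grey pads are confirmed on the mat and there is no third one. Next I find the tray, and work out the pose to take over the nut.

```bash
cat >> m.py <<'E'
def rel(target,yaw,o=None):
    """tool-down target TCP & yaw(deg of tool x) -> shift norm, turn norm from present measured pose"""
    o=o or ctrl.get_obs(); A=R.from_rotvec(o['tool_rot']).as_matrix(); p=np.array(o['tool_pos'])
    c,s=np.cos(np.radians(yaw)),np.sin(np.radians(yaw))
    B=np.array([[c,s,0],[s,-c,0],[0,0,-1]])
    sh=A.T@(np.array(target)-p)/.6; rv=R.from_matrix(A.T@B).as_rotvec()/(np.pi/2)
    cy=np.degrees(np.arctan2(A[1,0],A[0,0]))
    print('now',np.round(p,4),'yaw',round(cy,2),'q6',round(np.degrees(o['q'][5]),1),'-> row',np.round(sh,4),np.round(rv,4))
E
python3 - <<'E'
from m import *
P=np.load('/tmp/Ptop.npy'); im=cv2.imread('pics/top0.png'); z=P[...,2]
b=np.zeros(z.shape,bool); b[136:247,90:165]=1
g=im.astype(int); 
print('tray floor grey',g[190,130],'table',g[190,70],z[190,130])
# bluish tray: threshold on hue
hsv=cv2.cvtColor(im,cv2.COLOR_BGR2HSV); print(hsv[190,130],hsv[190,70],hsv[143,110],hsv[200,100])
print('tray',rect(P,b&(z>.013)&(z<.035)))
b2=np.zeros(z.shape,bool); b2[142:243,98:160]=1
print('tray',rect(P,b2&(z>.0025)&(z<.03)))
print('mat',rect(P,(g.sum(2)<170)&(np.indices(z.shape)[1]>295)&(np.indices(z.shape)[1]<372)&(np.indices(z.shape)[0]>140)&(np.indices(z.shape)[0]<262)))
rel([.5134,.1083,.25],-33)
rel([.5134,.1083,.30],-33)
E
```

```text
tray floor grey [152 149 145] table [139 141 137] 0.00010421088706914094
[103  12 152] [ 75   7 141] [105  11  93] [90  9 86]
tray (array([518.1, 292.8]), array([152.7, 299.8]), 86.6, array([14.5, 21.8, 26.1]), 816)
tray (array([516.8, 286.8]), array([291.8, 175.5]), 3.6, array([ 2.8,  5.2, 21.6]), 4448)
mat (array([ 492. , -307.6]), array([257.7, 125.5]), 3.5, array([-2.1,  1.5,  4.7]), 518)
now [ 0.1653 -0.6023  0.3027] yaw 15.34 q6 -6.8 -> row [ 0.8729 -0.9884  0.09  ] [-1.200e-03  4.000e-04  5.372e-01]
now [ 0.1653 -0.6023  0.3027] yaw 15.34 q6 -6.8 -> row [ 0.8729 -0.9886  0.0067] [-1.200e-03  4.000e-04  5.372e-01]
```

Request:
apply_moves(rows=[0.873,-0.988,0.05,0,0,0.537,0.873,-0.988,0.05,0,0,0.537,0.873,-0.988,0.05,0,0,0.537,0.873,-0.988,0.05,0,0,0.537,0.873,-0.988,0.05,0,0,0.537,0.873,-0.988,0.05,0,0,0.537,0.873,-0.988,0.05,0,0,0.537,0.873,-0.988,0.05,0,0,0.537,0.873,-0.988,0.05,0,0,0.537,0.873,-0.988,0.05,0,0,0.537,0.873,-0.988,0.05,0,0,0.537,0.873,-0.988,0.05,0,0,0.537,0.873,-0.988,0.05,0,0,0.537,0.873,-0.988,0.05,0,0,0.537,0.873,-0.988,0.05,0,0,0.537,0.873,-0.988,0.05,0,0,0.537,0.873,-0.988,0.05,0,0,0.537,0.873,-0.988,0.05,0,0,0.537,0.873,-0.988,0.05,0,0,0.537,0.873,-0.988,0.05,0,0,0.537], grip=1)

```text
t: 2.1
tool_pos: [0.5133, 0.1064, 0.2739]
tool_rot: [3.011, -0.895, 0.0]
contact_force: [-0.0, 0.1, 0.1]
opening: 0.0855
grip_force: 0.0
```

```bash
python3 - <<'E'
from m import *
im,d,m,o=snap('wrist','w1.png'); P=cloud(d,m,o); z=P[...,2]
print(np.round(o['tool_pos'],4),np.degrees(o['q'])[5])
near=np.hypot(P[...,0]-.5134,P[...,1]-.1083)<.04
for t in(.085,.095): print('nut',rect(P,near&(z>t)&(z<.115)))
p=P[near&(z>.095)&(z<.115)]; print(cv2.minEnclosingCircle((p[:,:2]*1000).astype(np.float32)))
print('rib',rect(P,(np.hypot(P[...,0]-.5176,P[...,1])<.04)&(z>.075)&(z<.1)))
rel([.5134,.1083,.143],-33)
E
```

```text
[0.5133 0.1064 0.2739] 126.67351380694834
nut (array([514.3, 108.2]), array([46.7, 46.7]), 73.9, array([ 99.4, 103.8, 105.2]), 2055)
nut (array([514.3, 108.2]), array([46.7, 46.7]), 74.1, array([102.4, 103.9, 105.2]), 1981)
((514.3685302734375, 108.00534057617188), 24.973079681396484)
rib (array([519.7,   0.9]), array([34.5, 12.8]), 2.8, array([78. , 87.5, 88.9]), 559)
now [0.5134 0.1064 0.274 ] yaw -33.1 q6 126.7 -> row [-0.0017 -0.0026  0.2183] [-0.     -0.0002 -0.0011]
```

View pics/w1.png

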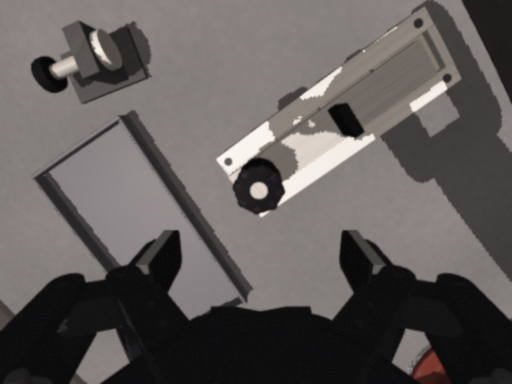

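The wrist view shows the nut at (258,188) and the rib at (345,120). Both match the top camera, with the nut axis at (0.5143, 0.1081).

Request:
apply_moves(rows=[-0.0003,-0.0032,0.07,0,0,0,-0.0003,-0.0032,0.14,0,0,0,-0.0003,-0.0032,0.19,0,0,0,-0.0003,-0.0032,0.2183,0,0,0,-0.0003,-0.0032,0.2183,0,0,0,-0.0003,-0.0032,0.2183,0,0,0])

```text
t: 2.75
tool_pos: [0.5148, 0.1086, 0.1436]
tool_rot: [-3.012, 0.894, -0.001]
contact_force: [0.8, -0.1, 1.1]
opening: 0.0853
grip_force: 0.0
```

Request:
apply_moves(rows=[0,0,0,0,0,0,0,0,0,0,0,0,0,0,0,0,0,0,0,0,0,0,0,0,0,0,0,0,0,0,0,0,0,0,0,0,0,0,0,0,0,0,0,0,0,0,0,0], grip=0, grip_force=60)

```text
t: 3.55
tool_pos: [0.5157, 0.1092, 0.1449]
tool_rot: [-3.012, 0.892, -0.005]
contact_force: [-1.4, -2.4, 6.5]
opening: 0.0487
grip_force: 61.8
```

Request:
apply_moves(rows=[0,0,-0.0004,0,0,-0.09,0,0,-0.0008,0,0,-0.18,0,0,-0.0011,0,0,-0.27,0,0,-0.0015,0,0,-0.36,0,0,-0.0019,0,0,-0.45,0,0,-0.0023,0,0,-0.54,0,0,-0.0027,0,0,-0.63,0,0,-0.003,0,0,-0.72,0,0,-0.0034,0,0,-0.81,0,0,-0.0038,0,0,-0.9,0,0,-0.0042,0,0,-1,0,0,-0.0042,0,0,-1])

```text
t: 4.75
tool_pos: [0.5148, 0.1094, 0.146]
tool_rot: [2.76, 1.5, 0.001]
contact_force: [0.1, -0.2, 2.0]
opening: 0.0485
grip_force: 61.7
```

```bash
python3 - <<'E'
from m import *
o=ctrl.get_obs(); print(o['contact_force'],o['wrist_torque'],o['opening']); rel(o['tool_pos'],57)
E
```

```text
[ 0.11958294 -0.19205001  1.98509353] [0.00271668 0.02087786 0.02364235] 0.04851150535477002
now [0.5148 0.1094 0.146 ] yaw 57.03 q6 36.9 -> row [0. 0. 0.] [ 0.0005 -0.0004  0.0003]
```

Request:
apply_moves(rows=[0,0,-0.0004,0,0,-0.09,0,0,-0.0008,0,0,-0.18,0,0,-0.0011,0,0,-0.27,0,0,-0.0015,0,0,-0.36,0,0,-0.0019,0,0,-0.45,0,0,-0.0023,0,0,-0.54,0,0,-0.0027,0,0,-0.63,0,0,-0.003,0,0,-0.72,0,0,-0.0034,0,0,-0.81,0,0,-0.0038,0,0,-0.9,0,0,-0.0042,0,0,-1,0,0,-0.0042,0,0,-1])

```text
t: 5.95
tool_pos: [0.5147, 0.1094, 0.1485]
tool_rot: [0.895, 3.011, 0.0]
contact_force: [-0.7, -0.0, 1.3]
opening: 0.049
grip_force: 46.3
```

Request:
apply_moves(rows=[0,0,-0.0004,0,0,-0.09,0,0,-0.0008,0,0,-0.18,0,0,-0.0011,0,0,-0.27,0,0,-0.0015,0,0,-0.36,0,0,-0.0019,0,0,-0.45,0,0,-0.0023,0,0,-0.54,0,0,-0.0027,0,0,-0.63,0,0,-0.003,0,0,-0.72,0,0,-0.0034,0,0,-0.81,0,0,-0.0038,0,0,-0.9,0,0,-0.0042,0,0,-1,0,0,-0.0042,0,0,-1])

```text
t: 7.15
tool_pos: [0.5145, 0.1092, 0.1508]
tool_rot: [1.494, -2.763, 0.0]
contact_force: [-2.1, -0.0, 3.6]
opening: 0.0487
grip_force: 61.3
```

Request:
apply_moves(rows=[0,0,0,0,0,0,0,0,0,0,0,0,0,0,0,0,0,0,0,0,0,0,0,0,0,0,0,0,0,0], grip=1)

```text
t: 7.65
tool_pos: [0.5145, 0.1093, 0.1504]
tool_rot: [1.498, -2.761, -0.0]
contact_force: [-0.7, 0.8, 0.0]
opening: 0.0854
grip_force: 0.0
```

```bash
python3 - <<'E'
from m import *
im,d,m,o=snap('top'); P=cloud(d,m,o); z=P[...,2]
near=np.hypot(P[...,0]-.5143,P[...,1]-.108)<.025
print(o['opening'],np.nanpercentile(z[near],[50,80,90])); rel(o['tool_pos'],57)
E
```

```text
0.08544458755121452 [0.39350171 0.39548712 0.39633797]
now [0.5145 0.1093 0.1504] yaw -123.02 q6 -143.1 -> row [-0.  0.  0.] [ 0.0000e+00 -1.0000e-04  1.9998e+00]
```

Request:
apply_moves(rows=[0,0,0,0,0,1,0,0,0,0,0,1,0,0,0,0,0,1,0,0,0,0,0,1,0,0,0,0,0,1,0,0,0,0,0,1,0,0,0,0,0,1,0,0,0,0,0,1,0,0,0,0,0,1,0,0,0,0,0,1,0,0,0,0,0,1])

```text
t: 8.8
tool_pos: [0.5146, 0.1093, 0.1505]
tool_rot: [0.899, 3.01, 0.0]
contact_force: [0.0, 0.8, -0.3]
opening: 0.0858
grip_force: 0.0
```

Request:
apply_moves(rows=[0,0,0,0,0,1,0,0,0,0,0,1,0,0,0,0,0,1,0,0,0,0,0,1,0,0,0,0,0,1,0,0,0,0,0,1,0,0,0,0,0,1,0,0,0,0,0,1,0,0,0,0,0,1,0,0,0,0,0,1,0,0,0,0,0,1])

```text
t: 9.9
tool_pos: [0.5146, 0.1093, 0.1504]
tool_rot: [-2.764, -1.493, -0.0]
contact_force: [-0.2, 0.4, -0.3]
opening: 0.0851
grip_force: 0.0
```

Request:
apply_moves(rows=[0,0,0,0,0,1,0,0,0,0,0,1,0,0,0,0,0,1,0,0,0,0,0,1,0,0,0,0,0,1,0,0,0,0,0,1,0,0,0,0,0,1,0,0,0,0,0,1,0,0,0,0,0,1,0,0,0,0,0,1,0,0,0,0,0,1,0,0,0,0,0,1])

```text
t: 11.1
tool_pos: [0.5146, 0.1093, 0.1505]
tool_rot: [-3.012, 0.892, -0.0]
contact_force: [-0.1, 0.2, -0.1]
opening: 0.0857
grip_force: 0.0
```

```bash
python3 - <<'E'
from m import *
im,d,m,o=snap('wrist','w2.png'); P=cloud(d,m,o); z=P[...,2]
near=np.hypot(P[...,0]-.5143,P[...,1]-.108)<.03
print(o['opening'],near.sum(),rect(P,near&(z>.1)&(z<.14))); rel(o['tool_pos'],-33)
E
```

```text
0.08567357504962413 25689 (array([515.7, 111.8]), array([47.2, 47.4]), 72.6, array([106. , 109.8, 111.1]), 7369)
now [0.5146 0.1093 0.1505] yaw -32.91 q6 126.8 -> row [0. 0. 0.] [-0.    -0.     0.001]
```

Request:
apply_moves(rows=[0,0,0,0,0,0,0,0,0,0,0,0,0,0,0,0,0,0,0,0,0,0,0,0,0,0,0,0,0,0,0,0,0,0,0,0,0,0,0,0,0,0], grip=0, grip_force=70)

```text
t: 11.85
tool_pos: [0.515, 0.1094, 0.151]
tool_rot: [-3.012, 0.892, -0.002]
contact_force: [1.2, 0.9, 1.8]
opening: 0.0484
grip_force: 71.9
```

Request:
apply_moves(rows=[0,0,-0.0004,0,0,-0.09,0,0,-0.0008,0,0,-0.18,0,0,-0.0011,0,0,-0.27,0,0,-0.0015,0,0,-0.36,0,0,-0.0019,0,0,-0.45,0,0,-0.0023,0,0,-0.54,0,0,-0.0027,0,0,-0.63,0,0,-0.003,0,0,-0.72,0,0,-0.0034,0,0,-0.81,0,0,-0.0038,0,0,-0.9,0,0,-0.0042,0,0,-1,0,0,-0.0042,0,0,-1])

```text
t: 13.05
tool_pos: [0.5144, 0.1087, 0.1534]
tool_rot: [2.758, 1.502, -0.003]
contact_force: [-1.3, -2.6, 4.2]
opening: 0.0485
grip_force: 72.2
```

Request:
apply_moves(rows=[0,0,-0.0004,0,0,-0.09,0,0,-0.0008,0,0,-0.18,0,0,-0.0011,0,0,-0.27,0,0,-0.0015,0,0,-0.36,0,0,-0.0019,0,0,-0.45,0,0,-0.0023,0,0,-0.54,0,0,-0.0027,0,0,-0.63,0,0,-0.003,0,0,-0.72,0,0,-0.0034,0,0,-0.81,0,0,-0.0038,0,0,-0.9,0,0,-0.0042,0,0,-1,0,0,-0.0042,0,0,-1])

```text
t: 14.25
tool_pos: [0.5148, 0.1091, 0.1558]
tool_rot: [0.893, 3.011, -0.0]
contact_force: [1.4, -0.1, 3.6]
opening: 0.0482
grip_force: 72.0
```

Request:
apply_moves(rows=[0,0,-0.0004,0,0,-0.09,0,0,-0.0008,0,0,-0.18,0,0,-0.0011,0,0,-0.27,0,0,-0.0015,0,0,-0.36,0,0,-0.0019,0,0,-0.45,0,0,-0.0023,0,0,-0.54,0,0,-0.0027,0,0,-0.63,0,0,-0.003,0,0,-0.72,0,0,-0.0034,0,0,-0.81,0,0,-0.0038,0,0,-0.9,0,0,-0.0042,0,0,-1,0,0,-0.0042,0,0,-1])

```text
t: 15.45
tool_pos: [0.5147, 0.1094, 0.1582]
tool_rot: [-1.495, 2.763, 0.0]
contact_force: [0.0, 0.5, 2.6]
opening: 0.0483
grip_force: 72.0
```

Request:
apply_moves(rows=[0,0,0,0,0,0,0,0,0,0,0,0,0,0,0,0,0,0,0,0,0,0,0,0,0,0,0,0,0,0], grip=1)

```text
t: 15.95
tool_pos: [0.5144, 0.1093, 0.1578]
tool_rot: [1.498, -2.761, -0.0]
contact_force: [0.3, 1.2, 1.0]
opening: 0.086
grip_force: 0.0
```

```bash
python3 - <<'E'
from m import *
im,d,m,o=snap('wrist','w3.png'); P=cloud(d,m,o); z=P[...,2]
near=np.hypot(P[...,0]-.5143,P[...,1]-.108)<.03
print(o['opening'],near.sum(),rect(P,near&(z>.1)&(z<.14))); rel(o['tool_pos'],-33)
E
```

```text
0.08602758365298244 26386 (array([515.3, 112.3]), array([47.5, 47.4]), 25.7, array([106.1, 117.1, 118.7]), 7690)
now [0.5145 0.1093 0.1579] yaw -123.02 q6 -143.1 -> row [0.     0.0001 0.0001] [ 2.0000e-04  0.0000e+00 -1.0002e+00]
```

Request:
apply_moves(rows=[0,0,0,0,0,1,0,0,0,0,0,1,0,0,0,0,0,1,0,0,0,0,0,1,0,0,0,0,0,1,0,0,0,0,0,1,0,0,0,0,0,1,0,0,0,0,0,1,0,0,0,0,0,1,0,0,0,0,0,1,0,0,0,0,0,1])

```text
t: 17.1
tool_pos: [0.5145, 0.1093, 0.158]
tool_rot: [-0.899, -3.01, 0.0]
contact_force: [0.3, 1.0, -0.8]
opening: 0.0853
grip_force: 0.0
```

Request:
apply_moves(rows=[0,0,0,0,0,1,0,0,0,0,0,1,0,0,0,0,0,1,0,0,0,0,0,1,0,0,0,0,0,1,0,0,0,0,0,1,0,0,0,0,0,1,0,0,0,0,0,1,0,0,0,0,0,1,0,0,0,0,0,1,0,0,0,0,0,1])

```text
t: 18.2
tool_pos: [0.5145, 0.1093, 0.158]
tool_rot: [-2.764, -1.493, -0.0]
contact_force: [0.2, 0.5, 0.4]
opening: 0.0854
grip_force: 0.0
```

Request:
apply_moves(rows=[0,0,0,0,0,1,0,0,0,0,0,1,0,0,0,0,0,1,0,0,0,0,0,1,0,0,0,0,0,1,0,0,0,0,0,1,0,0,0,0,0,1,0,0,0,0,0,1,0,0,0,0,0,1,0,0,0,0,0,1,0,0,0,0,0,1,0,0,0,0,0,1])

```text
t: 19.4
tool_pos: [0.5145, 0.1093, 0.158]
tool_rot: [3.012, -0.892, -0.0]
contact_force: [0.2, 0.3, -0.8]
opening: 0.0855
grip_force: 0.0
```

Request:
apply_moves(rows=[0,0,0,0,0,0,0,0,0,0,0,0,0,0,0,0,0,0,0,0,0,0,0,0,0,0,0,0,0,0,0,0,0,0,0,0,0,0,0,0,0,0], grip=0)

```text
t: 20.1
tool_pos: [0.515, 0.1093, 0.1585]
tool_rot: [-3.012, 0.892, -0.002]
contact_force: [1.7, 0.7, 2.5]
opening: 0.0484
grip_force: 71.8
```

Request:
apply_moves(rows=[0,0,-0.0004,0,0,-0.09,0,0,-0.0008,0,0,-0.18,0,0,-0.0011,0,0,-0.27,0,0,-0.0015,0,0,-0.36,0,0,-0.0019,0,0,-0.45,0,0,-0.0023,0,0,-0.54,0,0,-0.0027,0,0,-0.63,0,0,-0.003,0,0,-0.72,0,0,-0.0034,0,0,-0.81,0,0,-0.0038,0,0,-0.9,0,0,-0.0042,0,0,-1,0,0,-0.0042,0,0,-1])

```text
t: 21.3
tool_pos: [0.5143, 0.109, 0.1609]
tool_rot: [2.759, 1.502, -0.002]
contact_force: [-0.6, -1.0, 4.7]
opening: 0.0482
grip_force: 72.2
```

Request:
apply_moves(rows=[0,0,-0.0004,0,0,-0.09,0,0,-0.0008,0,0,-0.18,0,0,-0.0011,0,0,-0.27,0,0,-0.0015,0,0,-0.36,0,0,-0.0019,0,0,-0.45,0,0,-0.0023,0,0,-0.54,0,0,-0.0027,0,0,-0.63,0,0,-0.003,0,0,-0.72,0,0,-0.0034,0,0,-0.81,0,0,-0.0038,0,0,-0.9,0,0,-0.0042,0,0,-1,0,0,-0.0042,0,0,-1])

```text
t: 22.5
tool_pos: [0.5146, 0.1089, 0.1633]
tool_rot: [0.893, 3.011, -0.001]
contact_force: [0.8, -1.4, 2.5]
opening: 0.0479
grip_force: 72.0
```

Request:
apply_moves(rows=[0,0,-0.0004,0,0,-0.09,0,0,-0.0008,0,0,-0.18,0,0,-0.0011,0,0,-0.27,0,0,-0.0015,0,0,-0.36,0,0,-0.0019,0,0,-0.45,0,0,-0.0023,0,0,-0.54,0,0,-0.0027,0,0,-0.63,0,0,-0.003,0,0,-0.72,0,0,-0.0034,0,0,-0.81,0,0,-0.0038,0,0,-0.9,0,0,-0.0042,0,0,-1,0,0,-0.0042,0,0,-1])

```text
t: 23.7
tool_pos: [0.5147, 0.1093, 0.1657]
tool_rot: [-1.495, 2.763, -0.0]
contact_force: [0.3, 0.2, 2.6]
opening: 0.0483
grip_force: 72.0
```

Request:
apply_moves(rows=[0,0,-0.002,0,0,0,0,0,-0.004,0,0,0,0,0,-0.006,0,0,0,0,0,-0.008,0,0,0,0,0,-0.008,0,0,0])

```text
t: 24.2
tool_pos: [0.5144, 0.1093, 0.1703]
tool_rot: [1.498, -2.761, -0.0]
contact_force: [0.2, 1.1, -1.5]
opening: 0.0487
grip_force: 72.1
```

Request:
apply_moves(rows=[0,0,-0.02,0,0,0,0,0,-0.05,0,0,0,0,0,-0.08,0,0,0,0,0,-0.08,0,0,0,0,0,-0.08,0,0,0])

```text
t: 24.7
tool_pos: [0.5148, 0.1093, 0.219]
tool_rot: [-1.499, 2.76, -0.001]
contact_force: [-0.1, -0.5, -2.8]
opening: 0.0485
grip_force: 72.3
```

```bash
python3 - <<'E'
from m import *
rel([.4206,.3386,.21],-93.4)
im,d,m,o=snap('wrist','w4.png')
E
```

```text
now [0.5148 0.1093 0.219 ] yaw -122.99 q6 -143.1 -> row [-0.2351  0.3397  0.0149] [-8.000e-04  3.000e-04 -3.288e-01]
```

View pics/w4.png

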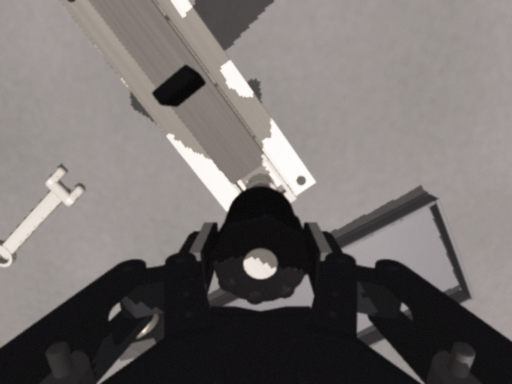

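The nut is held upright at (260,262), clear of the stud. I carry it to the tray.

Request:
apply_moves(rows=[-0.03,0.04,0,0,0,-0.05,-0.07,0.1,0,0,0,-0.1,-0.12,0.17,0,0,0,-0.17,-0.17,0.24,0,0,0,-0.24,-0.21,0.3,0.005,0,0,-0.3,-0.235,0.34,0.015,0,0,-0.329,-0.235,0.34,0.015,0,0,-0.329,-0.235,0.34,0.015,0,0,-0.329])

```text
t: 25.55
tool_pos: [0.4193, 0.3385, 0.2079]
tool_rot: [2.154, -2.283, -0.0]
contact_force: [-0.8, -0.0, -2.0]
opening: 0.0482
grip_force: 72.4
```

Request:
apply_moves(rows=[0,0,0.04,0,0,0,0,0,0.08,0,0,0,0,0,0.12,0,0,0,0,0,0.145,0,0,0,0,0,0.16,0,0,0,0,0,0.167,0,0,0,0,0,0.171,0,0,0,0,0,0.171,0,0,0])

```text
t: 26.35
tool_pos: [0.4207, 0.3388, 0.1075]
tool_rot: [-2.154, 2.285, -0.0]
contact_force: [0.4, 0.2, -1.6]
opening: 0.0481
grip_force: 72.4
```

Not in contact yet, so I creep down until it touches.

Request:
apply_moves(rows=[0,0,0.002,0,0,0,0,0,0.004,0,0,0,0,0,0.004,0,0,0])

```text
t: 26.65
tool_pos: [0.4203, 0.3388, 0.1047]
tool_rot: [-2.155, 2.285, -0.0]
contact_force: [0.3, 0.7, -1.3]
opening: 0.0483
grip_force: 72.4
```

Request:
apply_moves(rows=[0,0,0.0015,0,0,0,0,0,0.003,0,0,0,0,0,0.003,0,0,0])

```text
t: 26.95
tool_pos: [0.4205, 0.3388, 0.1041]
tool_rot: [2.155, -2.285, 0.0]
contact_force: [-3.2, -3.0, 7.9]
opening: 0.0479
grip_force: 73.2
```

Request:
apply_moves(rows=[0,0,0,0,0,0,0,0,0,0,0,0,0,0,0,0,0,0,0,0,0,0,0,0,0,0,0,0,0,0,0,0,-0.05,0,0,0,0,0,-0.12,0,0,0,0,0,-0.19,0,0,0,0,0,-0.19,0,0,0,0,0,-0.19,0,0,0], grip=1)

```text
t: 27.95
tool_pos: [0.4208, 0.339, 0.2181]
tool_rot: [-2.153, 2.284, -0.001]
contact_force: [-0.3, -0.6, -0.0]
opening: 0.0854
grip_force: 0.0
```

```bash
python3 - <<'E'
from m import *
rel([.5193,.0005,.22],182.85)
im,d,m,o=snap('wrist'); P=cloud(d,m,o); z=P[...,2]
print('nut',rect(P,(np.hypot(P[...,0]-.42,P[...,1]-.339)<.04)&(z>.05)&(z<.08)))
print('nut low',rect(P,(np.hypot(P[...,0]-.42,P[...,1]-.339)<.05)&(z>.03)&(z<.08)))
E
```

```text
now [0.4208 0.339  0.2181] yaw -93.38 q6 -145.7 -> row [ 0.5535 -0.1971 -0.0036] [-5.000e-04  2.200e-03  9.308e-01]
nut (array([420.3, 338.7]), array([47., 47.]), 57.4, array([60.9, 62.8, 64.1]), 2264)
nut low (array([420.4, 338.6]), array([47. , 47.1]), 57.4, array([54.2, 62.8, 64.1]), 2348)
```

The nut is standing in the tray. On to the bar's rib.

Request:
apply_moves(rows=[0.5535,-0.197,0,0,0,0.93,0.5535,-0.197,0,0,0,0.93,0.5535,-0.197,0,0,0,0.93,0.5535,-0.197,0,0,0,0.93,0.5535,-0.197,0,0,0,0.93,0.5535,-0.197,0,0,0,0.93,0.5535,-0.197,0,0,0,0.93,0.5535,-0.197,0,0,0,0.93,0.5535,-0.197,0,0,0,0.93,0.5535,-0.197,0,0,0,0.93,0.5535,-0.197,0,0,0,0.93,0.5535,-0.197,0,0,0,0.93,0.5535,-0.197,0,0,0,0.93])

```text
t: 29.3
tool_pos: [0.5182, 0.0003, 0.2156]
tool_rot: [0.083, -3.139, -0.0]
contact_force: [0.3, 0.4, 1.0]
opening: 0.0856
grip_force: 0.0
```

```bash
python3 - <<'E'
from m import *
im,d,m,o=snap('wrist','w5.png'); P=cloud(d,m,o); z=P[...,2]
r=rect(P,(np.hypot(P[...,0]-.5193,P[...,1]-.0005)<.04)&(z>.08)&(z<.1)); print('rib',r)
rel([r[0][0]/1000,r[0][1]/1000,.128],182.85)
E
```

```text
rib (array([519.3,   1.1]), array([34. , 11.3]), 3.3, array([85.7, 87.7, 88.7]), 632)
now [5.183e-01 4.000e-04 2.159e-01] yaw -176.99 q6 -101.2 -> row [-0.0018  0.0011  0.1466] [ 0.0001 -0.0007  0.0018]
```

Request:
apply_moves(rows=[-0.002,0.001,0.05,0,0,0,-0.002,0.001,0.1,0,0,0,-0.002,0.001,0.135,0,0,0,-0.002,0.001,0.1515,0,0,0,-0.002,0.001,0.1515,0,0,0])

```text
t: 29.85
tool_pos: [0.5188, 0.001, 0.1242]
tool_rot: [0.081, -3.137, -0.001]
contact_force: [-0.1, 0.3, 0.4]
opening: 0.0862
grip_force: 0.0
```

Request:
apply_moves(rows=[0,0,0,0,0,0,0,0,0,0,0,0,0,0,0,0,0,0,0,0,0,0,0,0,0,0,0,0,0,0,0,0,0,0,0,0,0,0,0,0,0,0,0,0,0,0,0,0,0,0,0,0,0,0], grip=0, grip_force=100)

```text
t: 30.75
tool_pos: [0.5202, 0.0007, 0.1265]
tool_rot: [-0.08, 3.14, -0.001]
contact_force: [-0.7, -0.4, 7.2]
opening: 0.0105
grip_force: 98.2
```

Request:
apply_moves(rows=[0,0,-0.01,0,0,0,0,0,-0.02,0,0,0,0,0,-0.03,0,0,0,0,0,-0.04,0,0,0,0,0,-0.055,0,0,0,0,0,-0.07,0,0,0,0,0,-0.085,0,0,0,0,0,-0.1,0,0,0,0,0,-0.115,0,0,0,0,0,-0.115,0,0,0])

```text
t: 31.75
tool_pos: [0.5208, 0.0007, 0.1968]
tool_rot: [-0.08, 3.137, -0.001]
contact_force: [-0.6, -0.0, -2.3]
opening: 0.011
grip_force: 97.3
```

```bash
python3 - <<'E'
from m import *
o=ctrl.get_obs(); print(o['contact_force'],o['wrist_torque'],o['opening'])
rel([.5283,.2622,.197],-93.4)
im,d,m,o=snap('wrist','w6.png')
E
```

```text
[-0.59850629 -0.01920877 -2.33484529] [-0.07807303 -0.04313149 -0.02642163] 0.010989625625528047
now [0.5208 0.0007 0.1968] yaw -177.08 q6 -101.0 -> row [-0.0348  0.4347 -0.0005] [-0.0019  0.0015 -0.9297]
```

View pics/w6.png

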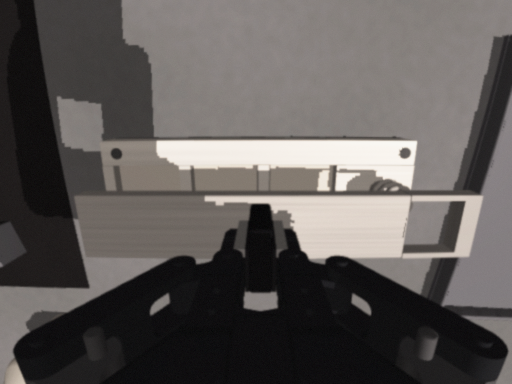

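The bar is held level and is clear of the stud (its hole is at (435,225)). I swing it over the tray.

Request:
apply_moves(rows=[0,0.02,0,0,0,-0.04,0,0.05,0,0,0,-0.1,-0.01,0.09,0,0,0,-0.18,-0.01,0.14,0,0,0,-0.27,-0.02,0.19,0,0,0,-0.36,-0.02,0.24,0,0,0,-0.45,-0.02,0.29,0,0,0,-0.54,-0.03,0.34,0,0,0,-0.63,-0.03,0.38,0,0,0,-0.72,-0.035,0.41,0,0,0,-0.8,-0.035,0.43,0,0,0,-0.87,-0.035,0.435,0,0,0,-0.93,-0.035,0.435,0,0,0,-0.93,-0.035,0.435,0,0,0,-0.93])

```text
t: 33.2
tool_pos: [0.5272, 0.2623, 0.194]
tool_rot: [2.152, -2.287, -0.001]
contact_force: [0.3, 0.1, -3.1]
opening: 0.0106
grip_force: 97.6
```

```bash
python3 - <<'E'
from m import *
o=ctrl.get_obs(); print(o['contact_force'],o['wrist_torque'],o['opening'])
rel([.5283,.2622,.10],-93.4)
im,d,m,o=snap('wrist','w7.png')
P=cloud(d,m,o); z=P[...,2]; print(rect(P,(z>.11)&(z<.14)&(np.hypot(P[...,0]-.53,P[...,1]-.26)<.17)))
E
```

```text
[ 0.34700059  0.12346366 -3.11967427] [ 0.03491212 -0.02195972 -0.01394462] 0.010593934633623351
now [0.5272 0.2623 0.194 ] yaw -93.49 q6 -157.3 -> row [-0.     -0.0021  0.1567] [ 0.0007 -0.0004 -0.001 ]
(array([515.5, 263. ]), array([ 43.2, 251.7]), 86.6, array([113.6, 115.4, 116.6]), 21018)
```

View pics/w7.png

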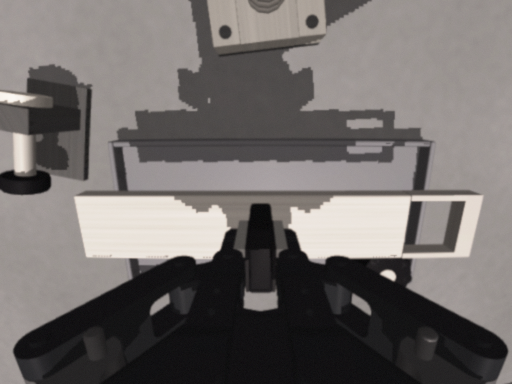

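Request:
apply_moves(rows=[0,-0.001,0.03,0,0,0,0,-0.002,0.06,0,0,0,0,-0.002,0.09,0,0,0,0,-0.002,0.115,0,0,0,0,-0.002,0.135,0,0,0,0,-0.002,0.145,0,0,0,0,-0.002,0.145,0,0,0])

```text
t: 33.95
tool_pos: [0.5282, 0.2622, 0.1067]
tool_rot: [2.154, -2.285, -0.001]
contact_force: [0.6, 0.7, -4.3]
opening: 0.0105
grip_force: 97.5
```

Request:
apply_moves(rows=[0,0,0.003,0,0,0,0,0,0.006,0,0,0,0,0,0.009,0,0,0,0,0,0.009,0,0,0])

```text
t: 34.35
tool_pos: [0.5287, 0.2625, 0.1024]
tool_rot: [-2.155, 2.286, -0.0]
contact_force: [0.6, 0.2, -3.6]
opening: 0.0105
grip_force: 97.5
```

Request:
apply_moves(rows=[0,0,0.003,0,0,0,0,0,0.006,0,0,0,0,0,0.01,0,0,0,0,0,0.01,0,0,0])

```text
t: 34.75
tool_pos: [0.5289, 0.2625, 0.0975]
tool_rot: [2.155, -2.286, -0.0]
contact_force: [-4.0, -1.1, 4.3]
opening: 0.0107
grip_force: 98.8
```

Request:
apply_moves(rows=[0,0,0.003,0,0,0,0,0,0.005,0,0,0,0,0,0.005,0,0,0])

```text
t: 35.05
tool_pos: [0.529, 0.2626, 0.0975]
tool_rot: [2.154, -2.284, -0.001]
contact_force: [-13.4, -5.4, 22.6]
opening: 0.0102
grip_force: 101.5
```

Request:
apply_moves(rows=[0,0,-0.006,0,0,0,0,0,-0.006,0,0,0])

```text
t: 35.25
tool_pos: [0.5291, 0.2626, 0.0975]
tool_rot: [-2.154, 2.285, -0.001]
contact_force: [1.6, -0.7, -1.2]
opening: 0.0104
grip_force: 97.8
```

Request:
apply_moves(rows=[0,0,0,0,0,0,0,0,0,0,0,0,0,0,0,0,0,0,0,0,0,0,0,0,0,0,0,0,0,0,0,0,0,0,0,0,0,0,-0.06,0,0,0,0,0,-0.13,0,0,0,0,0,-0.2,0,0,0,0,0,-0.25,0,0,0,0,0,-0.25,0,0,0,0,0,-0.25,0,0,0], grip=1)

```text
t: 36.45
tool_pos: [0.5289, 0.2626, 0.2478]
tool_rot: [-2.154, 2.285, -0.001]
contact_force: [0.3, -0.1, -1.3]
opening: 0.0854
grip_force: 0.0
```

```bash
python3 - <<'E'
from m import *
im,d,m,o=snap('wrist','w8.png')
P=cloud(d,m,o); z=P[...,2]; n=(np.hypot(P[...,0]-.517,P[...,1]-.263)<.145)
a=np.radians(-3.4); L=(P[...,0]-.5181)*np.sin(a)*-1+(P[...,1]-.2928)*np.cos(a)
print('bar',rect(P,n&(z>.012)&(z<.022)&(abs(L+.03)<.03)));print('rib',rect(P,(np.hypot(P[...,0]-.53,P[...,1]-.263)<.03)&(z>.045)))
im,d,m,o=snap('top','t8.png'); P=cloud(d,m,o); z=P[...,2]
for b in((318,355,145,180),(322,360,215,250)):
  k=np.zeros(z.shape,bool); k[b[2]-15:b[3]+15,b[0]-15:b[1]+12]=1; r=rect(P,k&(z>.028)&(z<.045)); print('pad',r)
rel([.4157,-.3068,.22],5)
E
```

```text
bar (array([517. , 263.1]), array([ 42.7, 289.7]), 86.7, array([16.8, 18.8, 20. ]), 6685)
rib (array([528.3, 252.3]), array([43.5, 45.6]), 40.5, array([251.7, 270.5, 279.8]), 15464)
pad (array([ 630.2, -271.1]), array([171.6,  54.5]), 20.4, array([31.4, 35.6, 39.5]), 306)
pad (array([ 415.7, -306.6]), array([40.2, 57. ]), 5.1, array([32.2, 35.8, 39.1]), 318)
now [0.5279 0.2621 0.245 ] yaw -93.38 q6 -157.4 -> row [0.9576 0.1306 0.0432] [ 1.9000e-03  1.0000e-03 -1.0931e+00]
```

View pics/w8.png

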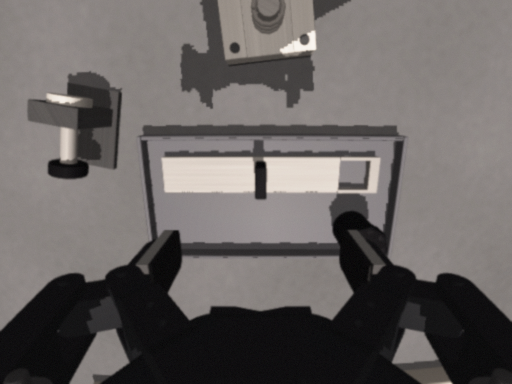

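The bar lies flat in the tray (160-380, 173) with its rib up, and the nut stands beside it at (350,220). Next, the pads: travel to the near one first.

Request:
apply_moves(rows=[0.48,0.065,0,0,0,0.95,0.48,0.065,0,0,0,0.95,0.48,0.065,0,0,0,0.95,0.48,0.065,0,0,0,0.95,0.48,0.065,0,0,0,0.95,0.48,0.065,0,0,0,0.95,0.48,0.065,0,0,0,0.95,0.48,0.065,0,0,0,0.95,0.48,0.065,0,0,0,0.95,0.48,0.065,0,0,0,0.95,0.48,0.065,0,0,0,0.95])

```text
t: 37.65
tool_pos: [0.4719, -0.0227, 0.2448]
tool_rot: [0.031, -3.138, -0.001]
contact_force: [0.7, -0.6, 0.2]
opening: 0.0852
grip_force: 0.0
```

```bash
python3 - <<'E'
from m import *
rel([.4157,-.3068,.25],95)
E
```

```text
now [ 0.4719 -0.0227  0.2448] yaw -178.87 q6 -102.9 -> row [ 0.103  -0.4716 -0.0088] [-0.0013 -0.0023  0.957 ]
```

Request:
apply_moves(rows=[0.103,-0.472,0,0,0,0.957,0.103,-0.472,0,0,0,0.957,0.103,-0.472,0,0,0,0.957,0.103,-0.472,0,0,0,0.957,0.103,-0.472,0,0,0,0.957,0.103,-0.472,0,0,0,0.957,0.103,-0.472,0,0,0,0.957,0.103,-0.472,0,0,0,0.957,0.103,-0.472,0,0,0,0.957,0.103,-0.472,0,0,0,0.957,0.103,-0.472,0,0,0,0.957,0.103,-0.472,0,0,0,0.957])

```text
t: 38.85
tool_pos: [0.4163, -0.3068, 0.2459]
tool_rot: [-2.116, -2.32, -0.0]
contact_force: [-0.4, -0.1, -0.1]
opening: 0.0853
grip_force: 0.0
```

```bash
python3 - <<'E'
from m import *
im,d,m,o=snap('wrist','w9.png'); P=cloud(d,m,o); z=P[...,2]
r=rect(P,(np.hypot(P[...,0]-.4157,P[...,1]+.3068)<.07)&(z>.03)&(z<.05)); print(r)
rel([r[0][0]/1000,r[0][1]/1000,.09],95)
im,d,m,o=snap('top','t9.png'); P=cloud(d,m,o); z=P[...,2]
# bed top & pockets
bx=519.5;by=-10.5;a=np.radians(2.9)
X=P[...,0]*1000-bx;Y=P[...,1]*1000-by; lx=X*np.cos(a)+Y*np.sin(a); ly=-X*np.sin(a)+Y*np.cos(a)
bed=(abs(lx)<60)&(ly>-150)&(ly<170)
print('bed',rect(P,bed&(z>.028)&(z<.042)))
for y in(-90,-20,50):
    print(y,rect(P,(abs(lx)<32)&(abs(ly-y)<34)&(z<.029)&(z>.015)))
r=rect(P,(np.hypot(P[...,0]-.605,P[...,1]+.297)<.05)&(z>.03)&(z<.042)); print(r)
E
```

```text
(array([ 416.9, -305.5]), array([39.7, 53.6]), 6.0, array([36.6, 38. , 39.3]), 1816)
now [ 0.4164 -0.3069  0.2461] yaw 95.22 q6 -49.9 -> row [0.0019 0.0013 0.2602] [-0.0006 -0.0007  0.0025]
bed (array([519.1,  -0.6]), array([ 91.1, 280.1]), 2.8, array([29.7, 33.3, 36.6]), 2150)
-90 (array([ 527.8, -100.7]), array([47.6, 61.2]), 1.1, array([21.1, 24.1, 27.8]), 340)
-20 (array([519.1, -30.2]), array([61.2, 59.3]), 2.6, array([20.9, 24.5, 27.9]), 358)
50 (array([519.2,  39. ]), array([52.9, 64.1]), 9.1, array([19.9, 23.9, 27.5]), 358)
(array([ 570.5, -294.1]), array([37.1, 54. ]), 22.5, array([31.9, 35.8, 39.5]), 219)
```

View pics/w9.png

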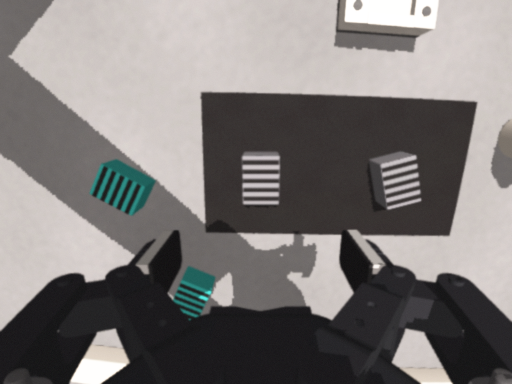

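The pads sit at (261,180), directly below, and (397,180). I grasp the first by its 40 mm sides.

Request:
apply_moves(rows=[0.002,0.001,0.07,0,0,-0.008,0.002,0.001,0.14,0,0,-0.008,0.002,0.001,0.2,0,0,-0.008,0.002,0.001,0.24,0,0,-0.008,0.002,0.001,0.26,0,0,-0.008,0.002,0.001,0.26,0,0,-0.008])

```text
t: 39.55
tool_pos: [0.4162, -0.305, 0.0891]
tool_rot: [-2.104, -2.328, -0.0]
contact_force: [0.0, -0.1, -0.3]
opening: 0.0855
grip_force: 0.0
```

Request:
apply_moves(rows=[0,0,0,0,0,0,0,0,0,0,0,0,0,0,0,0,0,0,0,0,0,0,0,0,0,0,0,0,0,0,0,0,0,0,0,0,0,0,0,0,0,0,0,0,0,0,0,0], grip=0, grip_force=60)

```text
t: 40.35
tool_pos: [0.4181, -0.3069, 0.0928]
tool_rot: [2.105, 2.327, -0.0]
contact_force: [-0.5, 0.2, 5.1]
opening: 0.0383
grip_force: 62.7
```

Request:
apply_moves(rows=[0,0,-0.03,0,0,0,0,0,-0.07,0,0,0,0,0,-0.11,0,0,0,0,0,-0.15,0,0,0,0,0,-0.18,0,0,0,0,0,-0.18,0,0,0])

```text
t: 40.95
tool_pos: [0.4181, -0.3069, 0.202]
tool_rot: [2.104, 2.325, -0.0]
contact_force: [1.4, -0.1, -1.5]
opening: 0.0384
grip_force: 61.9
```

```bash
python3 - <<'E'
from m import *
rel([.5241,-.1004,.2],92.85)
im,d,m,o=snap('top','t10.png'); P=cloud(d,m,o); z=P[...,2]
k=np.zeros(z.shape,bool); k[135:260,300:372]=1
print(rect(P,k&(z>.03)&(z<.042)))
im,d,m,o=snap('wrist','w10.png'); P=cloud(d,m,o); z=P[...,2]
k=(P[...,0]>.5)&(P[...,1]<-.2)&(P[...,1]>-.4)&(z>.03)&(z<.042)&(P[...,0]<.68); print(rect(P,k))
E
```

```text
now [ 0.4181 -0.3069  0.202 ] yaw 95.72 q6 -50.2 -> row [0.3248 0.2101 0.0027] [0.0026 0.0029 0.0319]
(array([ 569. , -294.2]), array([40.2, 55.5]), 21.2, array([31.9, 35.7, 38.9]), 282)
(array([ 569.6, -294.5]), array([41.1, 54.7]), 21.5, array([33.3, 38. , 39.3]), 2491)
```

View pics/w10.png

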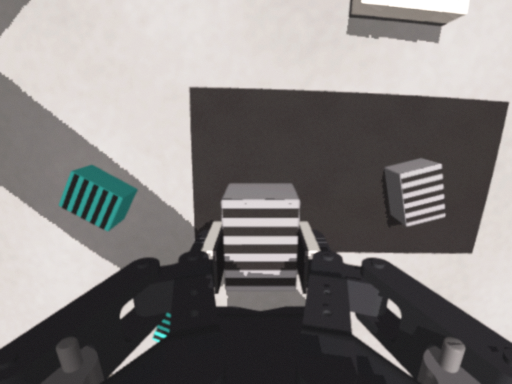

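Pad held at (260,235). The other pad was knocked and is now at (0.569, -0.294), at pixel (415,192). I carry the held pad over the -90 pocket.

Request:
apply_moves(rows=[0.04,0.025,0,0,0,0.032,0.1,0.065,0,0,0,0.032,0.165,0.107,0,0,0,0.032,0.23,0.15,0,0,0,0.032,0.285,0.185,0,0,0,0.032,0.325,0.21,0,0,0,0.032,0.325,0.21,0,0,0,0.032,0.325,0.21,0,0,0,0.032,0.325,0.21,0,0,0,0.032])

```text
t: 41.95
tool_pos: [0.5222, -0.0998, 0.1976]
tool_rot: [-2.165, -2.274, 0.002]
contact_force: [0.7, 0.1, -0.7]
opening: 0.0382
grip_force: 61.9
```

```bash
cat > place.py <<'E'
from m import *
def held(fn):
    im,d,m,o=snap('wrist',fn); P=cloud(d,m,o); z=P[...,2]; p=np.array(o['tool_pos'])
    k=(np.hypot(P[...,0]-p[0],P[...,1]-p[1])<.045)&(z>p[2]-.075)&(z<p[2]-.045)
    r=rect(P,k); print('pad',r,'tcp',np.round(p,4))
    return P,z,o,r
E
python3 - <<'E'
from place import *
P,z,o,r=held('w11.png')
a=np.radians(2.85); X=P[...,0]*1000-519.5;Y=P[...,1]*1000+10.5; lx=X*np.cos(a)+Y*np.sin(a); ly=-X*np.sin(a)+Y*np.cos(a)
print('bed',rect(P,(z>.03)&(z<.045)&(abs(lx)<70)&(ly>-180)&(ly<180)))
rel([.5241,-.1004,.2],92.85,o)
E
```

```text
pad (array([522.2, -98.6]), array([65.9, 54.3]), 2.8, array([133.9, 142.9, 146.1]), 8475) tcp [ 0.5222 -0.0998  0.1976]
bed (array([521.9, -38.8]), array([ 90.6, 192.7]), 3.2, array([34.4, 35.8, 37. ]), 12056)
now [ 0.5222 -0.0998  0.1976] yaw 92.79 q6 -21.6 -> row [-0.0012  0.0032 -0.004 ] [-0.0014 -0.0003 -0.0006]
```

View pics/w11.png

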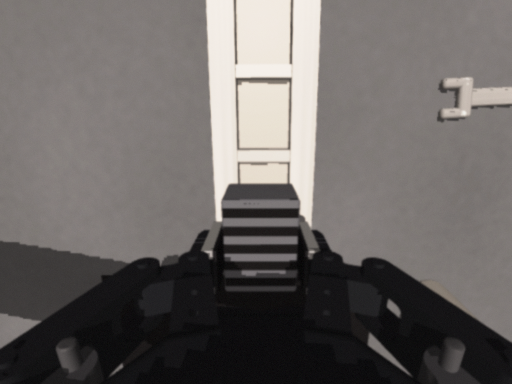

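Request:
apply_moves(rows=[-0.0027,0.0035,0.03,0,0,0,-0.0027,0.0035,0.07,0,0,0,-0.0027,0.0035,0.1,0,0,0,-0.0027,0.0035,0.116,0,0,0,-0.0027,0.0035,0.116,0,0,0,-0.0027,0.0035,0.116,0,0,0])

```text
t: 42.6
tool_pos: [0.5254, -0.1014, 0.1299]
tool_rot: [2.166, 2.274, 0.0]
contact_force: [-0.7, 0.4, -0.9]
opening: 0.0383
grip_force: 61.9
```

Request:
apply_moves(rows=[0,0,0.003,0,0,0,0,0,0.007,0,0,0,0,0,0.011,0,0,0,0,0,0.014,0,0,0,0,0,0.014,0,0,0])

```text
t: 43.1
tool_pos: [0.525, -0.1007, 0.1206]
tool_rot: [-2.165, -2.275, 0.0]
contact_force: [-0.7, 0.4, -0.1]
opening: 0.0381
grip_force: 61.9
```

Request:
apply_moves(rows=[0,0,0.003,0,0,0,0,0,0.006,0,0,0,0,0,0.009,0,0,0,0,0,0.009,0,0,0])

```text
t: 43.5
tool_pos: [0.5252, -0.1008, 0.1155]
tool_rot: [-2.166, -2.276, 0.0]
contact_force: [-0.6, 0.0, 0.1]
opening: 0.0385
grip_force: 62.0
```

Request:
apply_moves(rows=[0,0,0.002,0,0,0,0,0,0.004,0,0,0,0,0,0.004,0,0,0])

```text
t: 43.8
tool_pos: [0.5253, -0.1008, 0.1137]
tool_rot: [-2.166, -2.276, 0.0]
contact_force: [-2.5, 1.2, 5.1]
opening: 0.0383
grip_force: 62.6
```

The pad is in the pocket and touching the seat. I release it, rise, close the fingers part way, and press.

Request:
apply_moves(rows=[0,0,0,0,0,0,0,0,0,0,0,0,0,0,0,0,0,0,0,0,0,0,0,0,0,0,0,0,0,0,0,0,-0.02,0,0,0,0,0,-0.06,0,0,0,0,0,-0.1,0,0,0,0,0,-0.1,0,0,0], grip=1)

```text
t: 44.7
tool_pos: [0.5276, -0.1016, 0.1782]
tool_rot: [2.16, 2.27, 0.006]
contact_force: [1.0, -0.3, -0.1]
opening: 0.0855
grip_force: 0.0
```

Request:
apply_moves(rows=[0,0,0,0,0,0,0,0,0,0,0,0,0,0,0,0,0,0,0,0,0,0,0,0,0,0,0,0,0,0,0,0,0,0,0,0], grip=0.25)

```text
t: 45.3
tool_pos: [0.525, -0.1007, 0.1727]
tool_rot: [-2.165, -2.275, 0.0]
contact_force: [0.1, -0.4, -0.5]
opening: 0.0217
grip_force: 0.0
```

```bash
python3 - <<'E'
from place import *
im,d,m,o=snap('wrist','w12.png'); P=cloud(d,m,o); z=P[...,2]
r=rect(P,(np.hypot(P[...,0]-.5245,P[...,1]+.1004)<.045)&(z>.048)&(z<.07)); print(r,o['opening'])
rel([.5245,-.1004,.135],92.85,o)
E
```

```text
(array([525.8, -99.7]), array([39.9, 54.1]), 2.8, array([57.1, 58.8, 60. ]), 3497) 0.021663159160711116
now [ 0.525  -0.1007  0.1727] yaw 92.83 q6 -21.7 -> row [ 0.0006 -0.0008  0.0628] [-0.0004 -0.0002 -0.0002]
```

Request:
apply_moves(rows=[0,0,0.03,0,0,0,0,0,0.055,0,0,0,0,0,0.063,0,0,0,0,0,0.066,0,0,0,0,0,0.069,0,0,0,0,0,0.072,0,0,0,0,0,0.072,0,0,0])

```text
t: 46.05
tool_pos: [0.5254, -0.1009, 0.1302]
tool_rot: [2.166, 2.275, 0.0]
contact_force: [0.2, 0.4, 0.1]
opening: 0.0212
grip_force: 0.0
```

Request:
apply_moves(rows=[0,0,0.002,0,0,0,0,0,0.004,0,0,0,0,0,0.006,0,0,0,0,0,0.008,0,0,0,0,0,0.01,0,0,0,0,0,0.01,0,0,0])

```text
t: 46.65
tool_pos: [0.5256, -0.1009, 0.1249]
tool_rot: [2.165, 2.275, 0.0]
contact_force: [-1.2, 0.9, 4.4]
opening: 0.0213
grip_force: 2.4
```

Request:
apply_moves(rows=[0,0,0.002,0,0,0,0,0,0.004,0,0,0,0,0,0.006,0,0,0,0,0,0.008,0,0,0,0,0,0.01,0,0,0,0,0,0.012,0,0,0,0,0,0.012,0,0,0])

```text
t: 47.35
tool_pos: [0.5263, -0.1011, 0.1224]
tool_rot: [-2.165, -2.276, 0.001]
contact_force: [-14.5, 4.4, 32.1]
opening: 0.0214
grip_force: 15.9
```

Request:
apply_moves(rows=[0,0,0.002,0,0,0,0,0,0.004,0,0,0,0,0,0.006,0,0,0,0,0,0.006,0,0,0])

```text
t: 47.75
tool_pos: [0.5268, -0.1013, 0.1222]
tool_rot: [-2.164, -2.275, 0.003]
contact_force: [-24.2, 7.5, 50.7]
opening: 0.0214
grip_force: 25.5
```

Request:
apply_moves(rows=[0,0,-0.02,0,0,0,0,0,-0.06,0,0,0,0,0,-0.11,0,0,0,0,0,-0.16,0,0,0,0,0,-0.16,0,0,0,0,0,-0.16,0,0,0], grip=1)

```text
t: 48.35
tool_pos: [0.5255, -0.1009, 0.2098]
tool_rot: [2.165, 2.274, 0.001]
contact_force: [-0.3, 0.6, -0.1]
opening: 0.0859
grip_force: 0.0
```

```bash
python3 - <<'E'
from place import *
im,d,m,o=snap('wrist','w13.png'); P=cloud(d,m,o); z=P[...,2]
r=rect(P,(np.hypot(P[...,0]-.5245,P[...,1]+.1004)<.045)&(z>.042)&(z<.07)); print(r,o['opening'])
k=(np.hypot(P[...,0]-.5245,P[...,1]+.1004)<.07)&(z>.03)&(z<.04);print('bedz',np.nanmedian(z[k]))
q=(np.hypot(P[...,0]-.5245,P[...,1]+.1004)<.03)&(z>.042)&(z<.07); c=np.c_[P[q][:,:2],np.ones(q.sum())]; print('tilt',np.linalg.lstsq(c,P[q][:,2],rcond=None)[0][:2])
im,d,m,o=snap('top'); P=cloud(d,m,o); z=P[...,2]; k=np.zeros(z.shape,bool); k[135:260,300:372]=1
print(rect(P,k&(z>.03)&(z<.042)))
rel([.5693,-.2943,.2],111.3,o)
E
```

```text
(array([525.8, -99.7]), array([40. , 54.4]), 2.7, array([50.4, 52. , 53.2]), 2658) 0.08585941310866253
bedz 0.03573646062374372
tilt [ 0.00129332 -0.0109177 ]
(array([ 569.1, -294. ]), array([39.9, 54.7]), 20.6, array([32.4, 35.7, 39.3]), 280)
now [ 0.5248 -0.1007  0.2083] yaw 92.83 q6 -21.7 -> row [-0.326   0.0582  0.0137] [-0.0005 -0.0003 -0.2052]
```

The first pad stands 16.3 mm above the bed, so it is home. Now the second.

Request:
apply_moves(rows=[-0.326,0.058,0,0,0,-0.205,-0.326,0.058,0,0,0,-0.205,-0.326,0.058,0,0,0,-0.205,-0.326,0.058,0,0,0,-0.205,-0.326,0.058,0,0,0,-0.205,-0.326,0.058,0,0,0,-0.205,-0.326,0.058,0,0,0,-0.205])

```text
t: 49.15
tool_pos: [0.5689, -0.2933, 0.2074]
tool_rot: [-1.771, -2.591, -0.001]
contact_force: [1.2, 0.1, -0.3]
opening: 0.0853
grip_force: 0.0
```

```bash
python3 - <<'E'
from place import *
im,d,m,o=snap('wrist','w14.png'); P=cloud(d,m,o); z=P[...,2]
r=rect(P,(np.hypot(P[...,0]-.5693,P[...,1]+.2943)<.07)&(z>.03)&(z<.05)); print(r)
rel([r[0][0]/1000,r[0][1]/1000,.09],r[2]+90,o)
E
```

```text
(array([ 570.5, -294. ]), array([39.9, 53.8]), 20.3, array([36.5, 38. , 39.3]), 2382)
now [ 0.5689 -0.2933  0.2074] yaw 111.31 q6 -55.3 -> row [-0.0026  0.0023  0.1957] [-0.0009 -0.0017  0.0113]
```

Request:
apply_moves(rows=[-0.002,0.002,0.06,0,0,0.008,-0.002,0.002,0.12,0,0,0.008,-0.002,0.002,0.17,0,0,0.008,-0.002,0.002,0.196,0,0,0.008,-0.002,0.002,0.196,0,0,0.008])

```text
t: 49.7
tool_pos: [0.5696, -0.293, 0.0886]
tool_rot: [-1.784, -2.579, 0.0]
contact_force: [0.1, 1.1, -0.0]
opening: 0.0853
grip_force: 0.0
```

Request:
apply_moves(rows=[0,0,0,0,0,0,0,0,0,0,0,0,0,0,0,0,0,0,0,0,0,0,0,0,0,0,0,0,0,0,0,0,0,0,0,0,0,0,0,0,0,0,0,0,0,0,0,0], grip=0, grip_force=60)

```text
t: 50.5
tool_pos: [0.5724, -0.296, 0.094]
tool_rot: [1.787, 2.579, 0.0]
contact_force: [0.8, 0.7, 6.8]
opening: 0.0382
grip_force: 62.6
```

Request:
apply_moves(rows=[0,0,-0.03,0,0,0,0,0,-0.07,0,0,0,0,0,-0.11,0,0,0,0,0,-0.15,0,0,0,0,0,-0.18,0,0,0,0,0,-0.18,0,0,0])

```text
t: 51.1
tool_pos: [0.5725, -0.296, 0.2038]
tool_rot: [1.785, 2.577, 0.0]
contact_force: [-0.0, -0.3, -0.7]
opening: 0.0386
grip_force: 61.9
```

```bash
python3 - <<'E'
from place import *
rel([.5215,-.0310,.2],92.85)
E
```

```text
now [ 0.5725 -0.296   0.2038] yaw 110.56 q6 -54.5 -> row [0.4434 0.0755 0.0043] [0.003  0.0031 0.1968]
```

Request:
apply_moves(rows=[0.04,0.007,0,0,0,0.02,0.11,0.02,0,0,0,0.07,0.19,0.033,0,0,0,0.12,0.27,0.047,0,0,0,0.17,0.34,0.06,0,0,0,0.197,0.4,0.07,0,0,0,0.197,0.443,0.0755,0,0,0,0.197,0.443,0.0755,0,0,0,0.197,0.443,0.0755,0,0,0,0.197,0.443,0.0755,0,0,0,0.197])

```text
t: 52.1
tool_pos: [0.5201, -0.031, 0.1989]
tool_rot: [-2.166, -2.274, 0.001]
contact_force: [0.1, 1.3, -0.9]
opening: 0.0385
grip_force: 61.8
```

```bash
python3 - <<'E'
from place import *
P,z,o,r=held('w15.png')
p=np.array(o['tool_pos']); k=(abs(P[...,0]-p[0])<.03)&(abs(P[...,1]-p[1])<.04)&(z>p[2]-.058)&(z<p[2]-.045); print('top face',rect(P,k))
a=np.radians(2.85); X=P[...,0]*1000-519.5;Y=P[...,1]*1000+10.5; lx=X*np.cos(a)+Y*np.sin(a); ly=-X*np.sin(a)+Y*np.cos(a)
k=(z>.03)&(z<.042)&(abs(lx)<70)&(ly>20)&(ly<180); print('bed',rect(P,k),'lx',np.percentile(lx[k],[.5,99.5]),'ly',np.percentile(ly[k],99.8))
k=(z>.015)&(z<.03)&(abs(lx)<35)&(abs(ly-50)<32);print('p2',rect(P,k),np.percentile(lx[k],[2,98]),np.percentile(ly[k],[2,98]))
rel([.5212,-.0305,.2],92.85,o)
E
```

```text
pad (array([520.2, -28.7]), array([65.6, 54.5]), 2.8, array([135.2, 143.1, 147.6]), 8422) tcp [ 0.5201 -0.031   0.1989]
top face (array([520.4, -28.7]), array([60.1, 54.4]), 2.7, array([141.9, 143.2, 147.4]), 7484)
bed (array([515.9,  68.2]), array([ 90.7, 116.6]), 2.9, array([34.6, 35.9, 37. ]), 11018) lx [-44.12309435  44.9546317 ] ly 136.07689545824172
p2 (array([517.9,  39.3]), array([46.4, 60.5]), 3.3, array([23.8, 26.5, 27.8]), 3744) [-22.11604214  23.14011333] [19.84565658 78.95461147]
now [ 0.5201 -0.031   0.1989] yaw 92.79 q6 -14.4 -> row [ 0.0007  0.0019 -0.0018] [-0.0006  0.     -0.0007]
```

Request:
apply_moves(rows=[-0.003,0.0017,0.03,0,0,0,-0.003,0.0017,0.07,0,0,0,-0.003,0.0017,0.1,0,0,0,-0.003,0.0017,0.116,0,0,0,-0.003,0.0017,0.12,0,0,0,-0.003,0.0017,0.12,0,0,0])

```text
t: 52.75
tool_pos: [0.5215, -0.0326, 0.1276]
tool_rot: [2.167, 2.275, 0.0]
contact_force: [0.4, -0.6, -1.2]
opening: 0.0386
grip_force: 61.9
```

Request:
apply_moves(rows=[0,0,0.003,0,0,0,0,0,0.006,0,0,0,0,0,0.009,0,0,0,0,0,0.009,0,0,0])

```text
t: 53.15
tool_pos: [0.5213, -0.0321, 0.1222]
tool_rot: [2.166, 2.276, 0.0]
contact_force: [0.2, 0.0, -1.6]
opening: 0.0383
grip_force: 61.9
```

Request:
apply_moves(rows=[0,0,0.002,0,0,0,0,0,0.004,0,0,0,0,0,0.006,0,0,0,0,0,0.006,0,0,0])

```text
t: 53.55
tool_pos: [0.5211, -0.0321, 0.1182]
tool_rot: [-2.165, -2.275, 0.0]
contact_force: [0.0, 0.4, -1.7]
opening: 0.0385
grip_force: 61.9
```

Request:
apply_moves(rows=[0,0,0.002,0,0,0,0,0,0.004,0,0,0,0,0,0.004,0,0,0])

```text
t: 53.85
tool_pos: [0.5215, -0.0321, 0.1167]
tool_rot: [-2.166, -2.276, 0.0]
contact_force: [-2.4, 0.9, 4.0]
opening: 0.0383
grip_force: 62.4
```

Request:
apply_moves(rows=[0,0,0.0015,0,0,0,0,0,0.003,0,0,0,0,0,0.003,0,0,0])

```text
t: 54.15
tool_pos: [0.5215, -0.0321, 0.1148]
tool_rot: [2.166, 2.276, 0.0]
contact_force: [-2.9, 0.9, 4.7]
opening: 0.0383
grip_force: 62.5
```

The pad is on the seat. Release, rise, and press as before.

Request:
apply_moves(rows=[0,0,0,0,0,0,0,0,0,0,0,0,0,0,0,0,0,0,0,0,0,0,0,0,0,0,0,0,0,0,0,0,-0.02,0,0,0,0,0,-0.06,0,0,0,0,0,-0.1,0,0,0,0,0,-0.1,0,0,0], grip=1)

```text
t: 55.05
tool_pos: [0.5238, -0.0326, 0.1793]
tool_rot: [2.161, 2.27, 0.007]
contact_force: [0.3, 0.2, 1.2]
opening: 0.0853
grip_force: 0.0
```

Request:
apply_moves(rows=[0,0,0,0,0,0,0,0,0,0,0,0,0,0,0,0,0,0,0,0,0,0,0,0,0,0,0,0,0,0,0,0,0,0,0,0], grip=0.25)

```text
t: 55.65
tool_pos: [0.5211, -0.0321, 0.1739]
tool_rot: [-2.165, -2.275, 0.001]
contact_force: [-0.8, -0.5, -0.2]
opening: 0.0214
grip_force: 0.0
```

```bash
python3 - <<'E'
from place import *
im,d,m,o=snap('wrist','w16.png'); P=cloud(d,m,o); z=P[...,2]
r=rect(P,(np.hypot(P[...,0]-.5214,P[...,1]+.0305)<.045)&(z>.048)&(z<.07)); print(r,o['opening'])
rel([r[0][0]/1000,r[0][1]/1000,.135],92.85,o)
E
```

```text
(array([522.7, -38.9]), array([39.9, 72.9]), 3.7, array([51.9, 58.8, 60.1]), 3664) 0.021357162709436127
now [ 0.5211 -0.0321  0.1739] yaw 92.83 q6 -14.5 -> row [-0.0115  0.0021  0.0648] [-0.0005 -0.0001 -0.0002]
```

Request:
apply_moves(rows=[0.002,0,0.03,0,0,0,0.002,0,0.055,0,0,0,0.002,0,0.063,0,0,0,0.002,0,0.067,0,0,0,0.002,0,0.07,0,0,0,0.002,0,0.073,0,0,0,0.002,0,0.073,0,0,0])

```text
t: 56.4
tool_pos: [0.5215, -0.031, 0.1308]
tool_rot: [2.166, 2.275, 0.0]
contact_force: [0.0, -0.7, 0.4]
opening: 0.0211
grip_force: 0.0
```

Request:
apply_moves(rows=[0,0,0.002,0,0,0,0,0,0.004,0,0,0,0,0,0.006,0,0,0,0,0,0.008,0,0,0,0,0,0.01,0,0,0,0,0,0.012,0,0,0,0,0,0.012,0,0,0])

```text
t: 57.1
tool_pos: [0.5217, -0.031, 0.1242]
tool_rot: [2.165, 2.275, 0.001]
contact_force: [-1.0, 1.2, 5.6]
opening: 0.0215
grip_force: 2.4
```

Request:
apply_moves(rows=[0,0,0.002,0,0,0,0,0,0.004,0,0,0,0,0,0.006,0,0,0,0,0,0.008,0,0,0,0,0,0.008,0,0,0])

```text
t: 57.6
tool_pos: [0.5221, -0.031, 0.1225]
tool_rot: [-2.165, -2.276, 0.001]
contact_force: [-9.9, 1.8, 23.6]
opening: 0.0213
grip_force: 11.7
```

Request:
apply_moves(rows=[0,0,0.002,0,0,0,0,0,0.004,0,0,0,0,0,0.006,0,0,0,0,0,0.006,0,0,0])

```text
t: 58.0
tool_pos: [0.5227, -0.0311, 0.1223]
tool_rot: [-2.164, -2.275, 0.002]
contact_force: [-21.3, 3.6, 43.1]
opening: 0.0215
grip_force: 21.5
```

Request:
apply_moves(rows=[0,0,-0.02,0,0,0,0,0,-0.06,0,0,0,0,0,-0.13,0,0,0,0,0,-0.2,0,0,0,0,0,-0.27,0,0,0,0,0,-0.27,0,0,0,0,0,-0.27,0,0,0], grip=1)

```text
t: 58.7
tool_pos: [0.5217, -0.031, 0.2781]
tool_rot: [2.164, 2.274, 0.002]
contact_force: [0.3, 0.9, 0.3]
opening: 0.0856
grip_force: 0.0
```

```bash
python3 - <<'E'
from place import *
im,d,m,o=snap('wrist','w17.png'); P=cloud(d,m,o); z=P[...,2]
for c in((.5214,-.0305),(.525,-.1)):
  r=rect(P,(np.hypot(P[...,0]-c[0],P[...,1]-c[1])<.034)&(z>.044)&(z<.07)); 
  k=(abs(P[...,1]-c[1])<.03)&(abs(P[...,0]-c[0])<.045)&(z>.03)&(z<.041);print(r,'bed',np.nanmedian(z[k])*1000)
im,d,m,o=snap('scene','s17.png')
E
```

```text
(array([522.1, -29. ]), array([39.8, 53.2]), 3.6, array([50.4, 51.9, 53.4]), 1623) bed 35.69421253203914
(array([526.3, -98.9]), array([39.7, 53.7]), 2.2, array([50.3, 51.9, 53.2]), 1383) bed 35.750423812491796
```

View pics/s17.png

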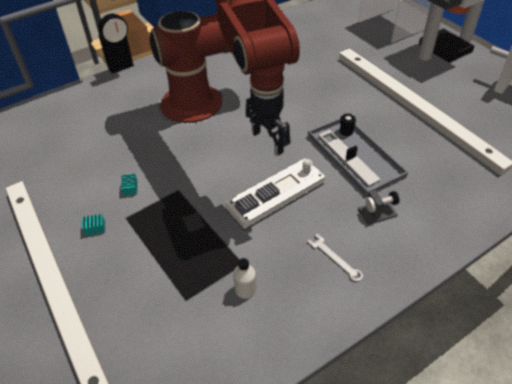

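Both pads stand 16.2 mm above the bed at (248,203) and (268,190). The bar and nut are in the tray, the mat is empty and the bystanders haven't moved. Handing in.

```bash
python3 -c "
from station import ctrl
print(ctrl.finish_job())"
```

```text
the job is handed in; nothing more can be done
None
```

The job is handed in at about 59 s: the star nut is standing in the grey tray, the keeper bar is flat beside it with its rib up, and the two grey pads that were present are pressed fully home, one each in the y = -90 pocket and the middle pocket.

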